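# Clamp a glued lap joint with a spring clamp

## Task

Two laths are being glued together side by side in the gluing jig. Slide the loose lath gently along its lane until its end touches the tip of the stop screw, then take the spring clamp off its rack by squeezing the handles, set it from above over both laths at about the middle of their overlap, push it down gently until its throat sits on the taller lath, and let the handles go, still pressing it down lightly so that the throat does not lift off, so that the jaws press the two laths tight together. Leave the clamp on the joint, with the lath still at the stop, and everything else where it is.

Things in the scene. Friction and masses are not known exactly. Their poses are not given: they have to be found in the camera images.
- jig: gluing jig, fixed: plywood base 104 x 260 x 12 mm, origin under its middle, y along the lane, glue plane at x = 0. The loose lath's lane is x = -15 to 0 mm, between the fixed lath and a 10 mm high front guide strip (x = -25 to -15, y = -55 to 120 mm); beyond the fixed lath's end its back is a 10 mm high strip (x = 2 to 12, y = 42 to 114 mm).
- lap_end (a point): on the jig, axes as the jig's: foot of the fixed lath's +y end, on the base's upper face, in the glue plane. From here the fixed pine lath, 12 mm thick, runs 160 mm to -y at x = 0 to 12 mm. Its top is 50 to 66 mm above this point, set differently each time and not reported: feel for it with the clamp's throat.
- stop_block: wooden stop block 28 x 32 x 42 mm, fixed on the jig, axes as the jig's; origin on the base's upper face, in the glue plane. A steel set screw 8 mm thick goes through it along the lane: its tip is at x = -6, z = 25 mm, y = 36 to 58 mm from here, set differently each time and not reported: feel for it. The block is lightly held: push against it with less than 12 N.
- lath_mid (a point): centre of the loose pine lath, 12 mm thick (x), 170 mm long (y), 50 mm high (z), 50 g, standing on edge on the jig's base. Its -y end faces the stop screw, 10 to 52 mm away at the start; its +y end sticks out past the fixed lath and can be gripped across the 12 mm there, above the low strips. It has 3 mm of play across its lane, which the clamp takes up.
- clamp_rack: clamp rack, fixed: an upright wooden rail 20 mm thick (x), 110 mm long (y), top 75 mm above the bench, on a foot 60 x 120 x 14 mm. Origin under its middle on the bench.
- clamp_pivot (a point): pivot of the spring clamp (dark steel, black grips, 110 g), parked upright on the rail; z to the handles, y along hinge and rail, x across the jaws. Throat: a round sleeve, lowest line 12 mm below the pivot. Two rounded pads, 28 mm long (y), 12 mm thick, centred 40 mm below the pivot. Axes of the +x half: they lean by half the angle of clamp_jaw. Force it onto the laths with less than 20 N.
- handle_end (a point): middle of the +x handle end: a rounded black bar 12 mm thick, 32 mm long (y); while parked 62 mm above the pivot and 27 mm to +x of it; the other handle end is its mirror image, together 66 mm over their outsides. Grip from above, fingers closing along x; squeezing opens the jaws. As the squeezed handles spread, their ends sink 3 mm towards the pivot, so fingers that stay put lift the throat: follow down.
- clamp_jaw (a joint): angle between the clamp's halves: about 0 as parked (pads 20 mm apart, handles 66 mm over all); grows as the handles are squeezed: pads open 40 mm per rad, handles close 62 mm per rad, up to a hard stop at 0.55 (pads 42 mm, handles 32 mm). The spring closes the jaws: at the handle ends 6.5 N holds 0, 13.5 N holds 0.55. Released on both laths it rests near 0.1 and presses with 12 N.
- try_square: try square, a bystander; leave it alone
- pencil_b: green pencil, a bystander; leave it alone
- screwdriver: screwdriver, a bystander; leave it alone
- slat_1: short slat, a bystander; leave it alone
- dowel: standing dowel, a bystander; leave it alone

How it is judged:
By the outcome, as a careful person would: the job done as asked, in the order asked, and still so for the second after the job is handed in, with the robot touching nothing.
It also fails if it takes over 61 s, if anything falls off the work surface, if the arm or the gripper's body presses on something with over 40 N, if the wrist force passes 120 N, or if a joint passes its speed limit or range.

## Robot

A 6-joint arm with a two-finger parallel gripper is mounted at the origin on a cart in front of the work surface, level with it; the furniture and walls round the work are solid. World frame = base frame: x ahead of the robot, y to its left, z up, the work surface at z = 0. Lengths are in m, angles in rad, forces in N, time in s.
With the tool pointing down it reaches from about 0.35 to 0.975 m from the base axis. Payload 4.9 kg.
Tool frame: the origin (TCP) lies midway between the tips of the shut fingers; the grasp point (between the pads) lies 19 mm behind it; z points along the fingers, y is the line along which they close (so a half turn about z gives the same grasp; the last joint's range is limited). The gripper opens to 85 mm and grips with 20 to 120 N. Pads are 22 mm wide; open, the fingers measure 114 mm over their backs; the gripper's body (76 mm by 85 mm) begins 54 mm behind the grasp point. The pads swing forward as they close: fully open they stand 13 mm farther back than shut.
Start: joints at [-1.423, 0.053, 1.613, -0, 1.476, -0.119], TCP at [0.165, -0.603, 0.231] pointing down, gripper open.
Joint ranges: [-3.01, 3.01], [-1.01, 2.22], [0.06, 2.58], [-1.02, 4.17], [0.09, 2.62], [-3.14, 3.14]. Speed limits (rad/s): [2.57, 2.57, 3.14, 3.14, 3.14, 3.14].

## Interface

Orientations are given as a unit quaternion [w, x, y, z].
In Python, from plant import * gives the robot as it stands.
- The arm moves only by the tool jog_arm, never from a script. Its argument "targets" is a list of rows, each a list of 3 entries, a list of its own where there are three numbers: the shift along the tool's x, y, z in units of 25 mm (1.0 is 25 mm), then the turn, a rotation vector about the tool's x, y, z in units of 8 degrees (1.0 is 8 degrees), then the opening in per cent of the stroke, from 0 (shut) to 100 (fully open). A call has 1 to 8 rows; each row is the pose to reach, as a shift and turn from the pose commanded when the call began, along the tool's axes at that moment; what a row does not reach only later rows make up. A row lasts 1/8 s, in which the tool goes at most 62.5 mm and 10.7 degrees, less where a joint would pass 70% of its speed; a pose out of reach is approached as far as the arm can. A call with a gripper value outside its range is refused whole. The fingers move at their own pace and stop on an object; the grip force is fixed at half the most. Time passes only in rows, so rows that repeat a pose let the fingers close. It gives the time, the measured TCP pose, the force, the opening and the grip force at its end, in the units of the state.
- state(): the state, without advancing time (a new reading comes with each control period).
- grab_frame(name): name is "scene" or "top" or "wrist"; returns (picture, depth): 480x640x3 uint8, red, green, blue; 480x640 float32, m along the optical axis (not along the pixel's ray), 0 where there is no reading.
- camera_params(name): a dict with "fovy" (degrees; the focal length in pixels is half the picture's height over the tangent of half this angle, whatever the lens; pixels are square), "cx", "cy" (the principal point, pixels), "dist" ([k1, k2, p1, p2, k3] as OpenCV has them; the pictures are not rectified), "rvec" (rotation vector, rad) and "tvec" (3), from world to camera coordinates, as OpenCV has them; the wrist camera has in their place "hand_eye" (4x4, takes a point from camera to tool coordinates, whose origin is the TCP and whose axes are the flange's). Camera axes: x right, y down, z forward; pixel columns grow to the right and rows downward; lengths in m; the calibration is good to about 2 mm. A picture is of the moment at which its call begins: read the wrist's pose just before it. camera_params takes no time and is no camera call.
- job_done(): hands the job in; it is judged then, once.
The state is a dict: "time": time; "joint_pos": joint angles; "joint_vel": joint speeds; "joint_efforts": joint torques, N m; "tool_pos": TCP position; "tool_rot": TCP orientation; "contact_force": force on the tool from outside, world axes, zero at the start; "ft_torque": the same for the moment, N m; "gripper_width": opening from 0.0 (shut) to 1.0 (fully open); "grasp_force": force on a finger pad.
Only numpy, scipy, OpenCV 4.12 (cv2) and the standard library are available. Lean on these libraries where they do the work, as an engineer would, in place of code of your own. Each camera call takes 0.05 s, during which the arm holds its last target. There are 200 camera calls.

## Working session

There is one attempt and no reset: what is moved stays moved. The work goes in short steps, Python scripts to look and compute and a tool call to move; the robot and the scene stay as the last step left them, time stands still between calls to the robot, and variables do not carry over. Pictures are saved under pics/ and viewed, at most 10 in all, crops included, and the job is handed in when it is done.

Besides the shell and the picture viewer there is one more tool, called after "Emit:" by a JSON object that holds its "name" and its "arguments", one argument or row to a line. jog_arm: Moves the arm, as the interface text tells. Its arguments: {"type":"object","properties":{"targets":{"type":"array"}},"required":["targets"]}

```bash
mkdir -p pics; ls; cat > h.py <<'E'
from plant import *
import numpy as np, cv2
from scipy.spatial.transform import Rotation as R
def K(p):
    f=240/np.tan(np.radians(p["fovy"])/2); return np.array([[f,0,p["cx"]],[0,f,p["cy"]],[0,0,1]])
def cam2world(name,s=None):
    p=camera_params(name)
    if name=="wrist":
        T=np.eye(4);q=s["tool_rot"];T[:3,:3]=R.from_quat([q[1],q[2],q[3],q[0]]).as_matrix();T[:3,3]=s["tool_pos"]
        return p,T@np.array(p["hand_eye"])
    T=np.eye(4);T[:3,:3]=cv2.Rodrigues(np.array(p["rvec"],float))[0];T[:3,3]=np.ravel(p["tvec"])
    return p,np.linalg.inv(T)
def cloud(name,depth,s=None):
    p,T=cam2world(name,s)
    v,u=np.mgrid[0:480,0:640]
    uv=np.stack([u,v],-1).reshape(-1,1,2).astype(np.float64)
    n=cv2.undistortPoints(uv,K(p),np.array(p["dist"],float)).reshape(480,640,2)
    P=np.dstack([n*depth[...,None],depth])
    W=P@T[:3,:3].T+T[:3,3]; W[depth<=0]=np.nan
    return W
def project(name,pts,s=None):
    p,T=cam2world(name,s);I=np.linalg.inv(T)
    return cv2.projectPoints(np.array(pts,float),cv2.Rodrigues(I[:3,:3])[0],I[:3,3],K(p),np.array(p["dist"],float))[0].reshape(-1,2)
E
python3 - <<'E'
from h import *
for n in ["scene","top"]:
    s=state();im,d=grab_frame(n);cv2.imwrite(f"pics/{n}0.png",im[...,::-1]);np.savez(f"{n}0.npz",im=im,d=d)
    W=cloud(n,d); np.save(f"{n}0W.npy",W); print(n,cam2world(n)[1].round(3).tolist(),camera_params(n)["dist"])
print(state())
E
```

```text
pics
scene [[-0.785, -0.381, 0.488, 0.059], [-0.62, 0.489, -0.614, 0.599], [-0.004, -0.784, -0.62, 0.692], [0.0, 0.0, 0.0, 1.0]] [-0.09895043  0.          0.          0.          0.        ]
top [[0.002, -0.984, 0.178, 0.367], [-1.0, -0.002, -0.004, 0.045], [0.004, -0.178, -0.984, 1.074], [0.0, 0.0, 0.0, 1.0]] [-0.12753846  0.          0.          0.          0.        ]
{'time': 0.1, 'joint_pos': array([-1.42299989e+00,  5.32989988e-02,  1.61414603e+00, -2.46981852e-05,
        1.47603580e+00, -1.19012467e-01]), 'joint_vel': array([ 9.90930672e-05, -1.72201176e-03, -1.91487157e-03, -3.39392363e-04,
       -4.11123735e-04,  7.68710618e-04]), 'joint_efforts': array([ 1.62733968e-04, -3.94902098e+01, -3.71363139e+01, -5.46959120e-05,
        3.93737151e-03, -8.18866511e-06]), 'tool_pos': array([ 0.16468585, -0.60232205,  0.23018728]), 'tool_rot': array([-9.43813733e-04,  9.91114216e-01,  1.33010219e-01, -2.58781440e-05]), 'contact_force': array([-0.83192706, -0.06494654, -0.25202216]), 'ft_torque': array([ 0.01746061, -0.0142096 , -0.01068239]), 'grasp_force': 0.0, 'gripper_width': 0.9996973991041267}
```

View pics/scene0.png

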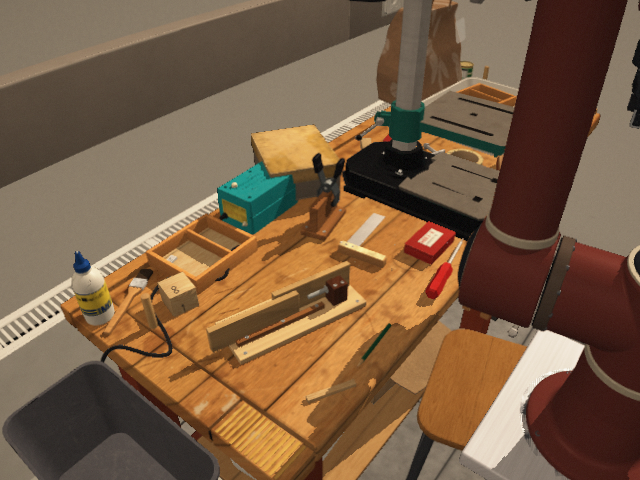

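View pics/top0.png

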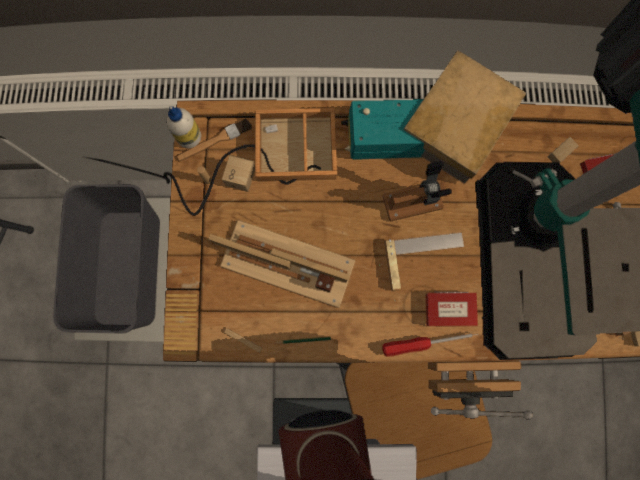

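The scene shows the jig in mid-table: stop block at its right end (scene 337,290; top 325,283), and the loose lath sticking out at the left (top 207,237). The rack and clamp are at top (415,195).

```bash
python3 - <<'E'
from h import *
ims=[]
for n in ["top","scene"]:
    W=np.load(f"{n}0W.npy");im=np.load(f"{n}0.npz")["im"]
    # orthomap: world x 0.3..0.75 up, y  0.30..-0.30 right; 1.3mm px
    P=W.reshape(-1,3);C=im.reshape(-1,3);ok=np.isfinite(P[:,0])&(P[:,2]<0.3)&(P[:,2]>-.02);P=P[ok];C=C[ok]
    o=np.argsort(P[:,2]);P=P[o];C=C[o]
    s=700
    u=((0.30-P[:,1])*s).astype(int);v=((0.75-P[:,0])*s).astype(int)
    k=(u>=0)&(u<390)&(v>=0)&(v<300)
    img=np.zeros((300,390,3),np.uint8);hm=img.copy()
    z=np.clip(P[:,2]/0.14*255,0,255).astype(np.uint8)
    zc=cv2.applyColorMap(z.reshape(-1,1),cv2.COLORMAP_JET)[:,0]
    for dv in (0,1):
        for du in (0,1):
            vv=np.clip(v+dv,0,299);uu=np.clip(u+du,0,389)
            img[vv[k],uu[k]]=C[k][:,::-1];hm[vv[k],uu[k]]=zc[k]
    ims.append(np.hstack([img,hm]))
cv2.imwrite("pics/map.png",np.vstack(ims))
W=np.load("top0W.npy")
for u,v in [(225,235),(240,225),(350,265),(335,303),(222,265),(325,283),(208,236),(432,190),(434,167),(445,193),(405,200),(400,300)]:
    print((u,v),W[v,u].round(4))
E
```

```text
(225, 235) [0.5798 0.2334 0.0021]
(240, 225) [0.5991 0.2008 0.0124]
(350, 265) [ 0.5154 -0.028   0.0133]
(335, 303) [0.4377 0.003  0.009 ]
(222, 265) [0.5147 0.2358 0.0122]
(325, 283) [0.474  0.0242 0.0526]
(208, 236) [5.779e-01 2.697e-01 5.000e-04]
(432, 190) [ 0.6531 -0.1857  0.0931]
(434, 167) [ 0.6809 -0.1779  0.151 ]
(445, 193) [ 0.6296 -0.1953  0.1546]
(405, 200) [ 0.6376 -0.1349  0.0736]
(400, 300) [ 0.4444 -0.1317 -0.    ]
```

View pics/map.png

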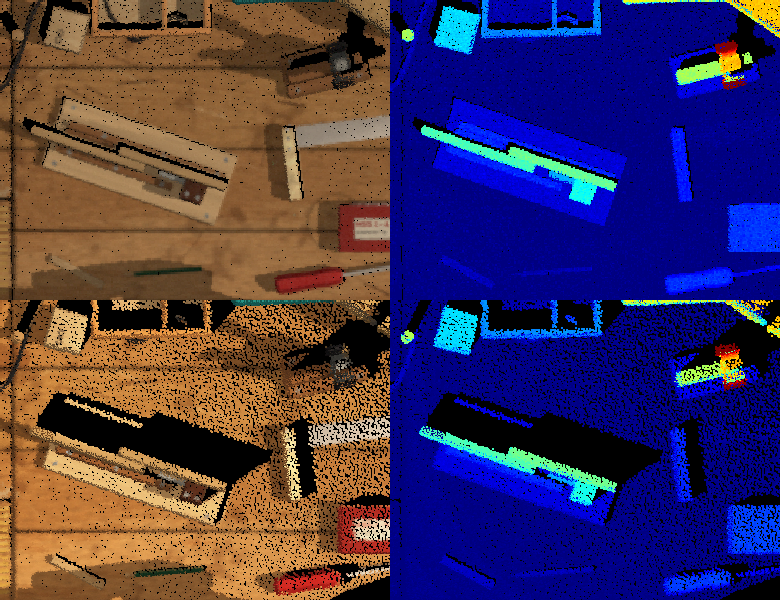

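```bash
python3 - <<'E'
from h import *
W=np.load("top0W.npy")
P=W[np.isfinite(W[...,0])]
# jig blob via depth
m=(P[:,1]<0.27)&(P[:,1]>-0.05)&(P[:,0]>0.41)&(P[:,0]<0.63)
Q=P[m]
b=Q[(Q[:,2]>0.008)&(Q[:,2]<0.016)]
print("base rect",cv2.minAreaRect((b[:,:2]*1000).astype(np.float32)), np.median(b[:,2]))
t=Q[(Q[:,2]>0.057)]
h=np.histogram(t[:,2],bins=np.arange(.05,.085,.002));print(h[0],h[1][:-1])
for lo,hi,n in [(.0655,.085,"fixed"),(.0585,.0645,"loose")]:
    q=t[(t[:,2]>lo)&(t[:,2]<hi)]; r=cv2.minAreaRect((q[:,:2]*1000).astype(np.float32));print(n,len(q),r,q[:,2].mean())
    c=q[:,:2].mean(0);_,_,V=np.linalg.svd(q[:,:2]-c);e=V[0]*np.sign(V[0][1]);l=(q[:,:2]-c)@e;print(c,e,np.degrees(np.arctan2(-e[0],e[1])),np.percentile(l,[0,.5,99.5,100]))
R_=P[(P[:,1]<-.09)&(P[:,1]>-.25)&(P[:,0]>0.58)&(P[:,0]<0.72)]
for lo,hi,n in [(.07,.079,"rail"),(.009,.018,"foot"),(.135,.2,"handles"),(.145,.2,"handle ends"),(.085,.115,"pivot")]:
    q=R_[(R_[:,2]>lo)&(R_[:,2]<hi)]; print(n,len(q),cv2.minAreaRect((q[:,:2]*1000).astype(np.float32)),q.mean(0),q.max(0),q.min(0))
q=R_[R_[:,2]>.14]
for sgn in (0,1):
    k=q[(q[:,0]>0.655)==bool(sgn)];print(k.mean(0),k.max(0),k.min(0),len(k))
E
```

```text
base rect ((523.3333740234375, 113.08906555175781), (284.5101013183594, 104.5603256225586), 71.00566101074219) 0.012176071031194668
[  0   0   0  29  89 168 229 215 226 111  20   3   0   0   0   0   0] [0.05  0.052 0.054 0.056 0.058 0.06  0.062 0.064 0.066 0.068 0.07  0.072
 0.074 0.076 0.078 0.08  0.082]
fixed 413 ((525.0093383789062, 111.86580657958984), (278.038330078125, 21.335296630859375), 74.73060607910156) 0.06748638174069609
[0.51007162 0.0588206 ] [0.29958141 0.95407074] -17.43246319912116 [-0.08384063 -0.08297874  0.17934271  0.19405135]
loose 520 ((519.3541259765625, 118.78509521484375), (287.1142578125, 36.360355377197266), 70.989013671875) 0.06199592401291961
[0.53200849 0.15466988] [0.29535493 0.9553876 ] -17.178821821041556 [-0.1818538  -0.17286016  0.10468968  0.10547584]
rail 424 ((661.3248901367188, -184.45594787597656), (56.543663024902344, 153.03158569335938), 31.41339111328125) [ 0.65231882 -0.15785242  0.07475399] [ 0.71947986 -0.10893686  0.07893248] [ 0.63085435 -0.24813425  0.07008281]
foot 684 ((659.6566772460938, -180.78053283691406), (71.11699676513672, 1
[... 371 characters left out ...]
3543105]
handle ends 204 ((658.9813232421875, -185.93490600585938), (67.55302429199219, 32.33018493652344), 12.50854206085205) [ 0.65602229 -0.1853728   0.15329101] [ 0.69230812 -0.164263    0.15944983] [ 0.62411884 -0.20852814  0.14544214]
pivot 319 ((684.315185546875, -208.6768798828125), (33.2320442199707, 106.82819366455078), 40.28350830078125) [ 0.67359395 -0.19663316  0.09670767] [ 0.71982567 -0.17022964  0.11473263] [ 0.63838129 -0.2492109   0.0850927 ]
[ 0.63109877 -0.19089849  0.15304243] [ 0.63983103 -0.1760716   0.15944983] [ 0.62411884 -0.20852814  0.14021109] 113
[ 0.68404317 -0.17840814  0.15158111] [ 0.69230812 -0.164263    0.1591074 ] [ 0.67784986 -0.1956769   0.14003844] 110
```

```bash
python3 - <<'E'
from h import *
P=np.vstack([np.load(f"{n}0W.npy").reshape(-1,3) for n in ("top","scene")]);P=P[np.isfinite(P[:,0])]
ys=np.arange(.2,-.8,-.07);print("cols y",ys.round(2))
for x in np.arange(.85,-.05,-.07):
    print("%.2f"%x,[int(100*P[(abs(P[:,0]-x)<.035)&(abs(P[:,1]-y)<.035),2].max(initial=-1)) for y in ys])
s=state();p,T=cam2world("wrist",s);print(np.array(p["hand_eye"]).round(4).tolist(),p["fovy"])
im,d=grab_frame("wrist");W=cloud("wrist",d,s).reshape(-1,3);W=W[np.isfinite(W[:,0])];print(np.percentile(W,[0,5,50,95,100],axis=0).round(3))
im,d=grab_frame("scene")
print(project("top",[[.165,-.603,.231],[.165,-.603,.5]]),project("scene",[[.165,-.603,.231],[.4,-.45,.3]]))
E
cat >> h.py <<'E'
def go(xyz,yaw,tool_from=None):
    """units to reach TCP xyz, tool x at yaw deg, z down"""
    s=state();q=s["tool_rot"];A=R.from_quat([q[1],q[2],q[3],q[0]])
    c,n=np.cos(np.radians(yaw)),np.sin(np.radians(yaw))
    B=R.from_matrix(np.array([[c,n,0],[n,-c,0],[0,0,-1]]))
    print("shift",(A.inv().apply(np.array(xyz)-s["tool_pos"])/.025).round(2).tolist(),"turn",(np.degrees((A.inv()*B).as_rotvec())/8).round(2).tolist())
E
```

```text
cols y [ 0.2   0.13  0.06 -0.01 -0.08 -0.15 -0.22 -0.29 -0.36 -0.43 -0.5  -0.57
 -0.64 -0.71 -0.78]
0.85 [4, 4, 4, 9, 9, 9, 10, 10, 10, 9, 0, 0, 0, 0, 19]
0.78 [4, 4, 3, 9, 9, 10, 10, 10, 58, 0, 3, 2, 2, 0, -100]
0.71 [5, 4, 4, 7, 8, 15, 15, 14, 58, 6, 6, 3, 0, 0, -100]
0.64 [4, 0, 0, 0, 7, 15, 15, 6, 52, 43, -100, 1, 2, 0, -100]
0.57 [6, 6, 2, 1, 2, 2, 0, 7, 51, 44, 19, 19, 18, 0, -75]
0.50 [6, 7, 7, 7, 2, 2, 0, 7, 46, 46, 19, 19, 19, 1, -74]
0.43 [0, 1, 5, 5, 2, 2, 3, 7, 7, 46, 45, 19, 18, 0, -100]
0.36 [1, 1, 1, 1, 2, 2, 3, 7, 7, 19, 19, 18, 3, -100, -75]
0.29 [0, 0, 0, 23, 0, 0, 0, 0, 2, 2, 1, 0, 0, -74, -74]
0.22 [-74, 26, 58, 57, -29, -29, -1, -2, 0, 49, 48, 48, 33, -74, -74]
0.15 [-65, 25, 58, 58, 0, 0, -29, -29, -29, -29, 30, 37, 33, -74, -74]
0.08 [-65, 1, 31, 31, 1, 0, -29, -29, -29, -29, -100, -74, -74, -74, -74]
0.01 [-65, 1, 31, -100, -100, -100, -29, -29, -29, -100, -100, -74, -74, -74, -74]
[[0.0003, -0.9474, -0.32, 0.0817], [1.0, -0.0001, 0.0011, -0.0009], [-0.0011, -0.32, 0.9474, -0.1413], [0.0, 0.0, 0.0, 1.0]] 63.70029608229304
[[-1.297 -1.265 -0.772]
 [-0.719 -1.26  -0.764]
 [ 0.135 -0.626 -0.589]
 [ 0.357 -0.01   0.305]
 [ 0.446  0.273  0.318]]
[[692.67662226 448.77788941]
 [804.36728595 472.97055728]] [[630.0697218  123.76402272]
 [506.69673251  84.70237578]]
```

```bash
python3 - <<'E'
from h import *
go([.25,-.29,.25],45);go([.40,0,.25],72.8);go([.535,.15,.20],72.8)
E
```

```text
shift [6.59, -11.16, -0.76] turn [-0.01, -0.0, -3.71]
shift [15.43, -20.77, -0.75] turn [-0.01, -0.01, -7.19]
shift [22.22, -25.13, 1.26] turn [-0.01, -0.01, -7.19]
```

Emit:
{"name": "jog_arm", "arguments": {
  "targets": [
    [[6.6, -11.2, -0.8], [0, 0, -3.7], 100],
    [[6.6, -11.2, -0.8], [0, 0, -3.7], 100],
    [[6.6, -11.2, -0.8], [0, 0, -3.7], 100],
    [[6.6, -11.2, -0.8], [0, 0, -3.7], 100],
    [[6.6, -11.2, -0.8], [0, 0, -3.7], 100],
    [[6.6, -11.2, -0.8], [0, 0, -3.7], 100],
    [[15.4, -20.8, -0.8], [0, 0, -7.2], 100],
    [[15.4, -20.8, -0.8], [0, 0, -7.2], 100]
  ]
}}

```text
time: 1.2
tool_pos: [0.3076, -0.1776, 0.2514]
tool_rot: [0.0, 0.836, 0.549, 0.0]
contact_force: [0.6, 0.0, 0.5]
gripper_width: 1.0
grasp_force: 0.0
```

```bash
python3 - <<'E'
from h import *
print(state()["tool_pos"]);go([.40,0,.25],72.8);go([.535,.15,.20],72.8)
E
```

```text
[ 0.30762054 -0.17759932  0.25135858]
shift [7.99, 0.56, 0.05] turn [0.01, 0.0, -0.78]
shift [15.64, 3.12, 2.05] turn [0.01, 0.0, -0.78]
```

Emit:
{"name": "jog_arm", "arguments": {
  "targets": [
    [[8, 0.6, 0], [0, 0, -0.8], 100],
    [[8, 0.6, 0], [0, 0, -0.8], 100],
    [[8, 0.6, 0], [0, 0, -0.8], 100],
    [[15.6, 3.1, 2], [0, 0, -0.8], 100],
    [[15.6, 3.1, 2], [0, 0, -0.8], 100],
    [[15.6, 3.1, 2], [0, 0, -0.8], 100],
    [[15.6, 3.1, 2], [0, 0, -0.8], 100],
    [[15.6, 3.1, 2], [0, 0, -0.8], 100]
  ]
}}

```text
time: 2.2
tool_pos: [0.5352, 0.1489, 0.1994]
tool_rot: [-0.001, 0.805, 0.594, -0.001]
contact_force: [-0.4, -0.0, -0.4]
gripper_width: 1.0
grasp_force: 0.0
```

```bash
python3 - <<'E'
from h import *
s=state();im,d=grab_frame("wrist");cv2.imwrite("pics/w1.png",im[...,::-1]);W=cloud("wrist",d,s);np.savez("w1.npz",im=im,d=d,W=W)
print(s["tool_pos"],s["joint_vel"].round(3),s["contact_force"])
E
```

```text
[0.53524067 0.14887305 0.1993808 ] [-0.03  -0.055  0.027 -0.01   0.019 -0.009] [-0.44956606 -0.04433562 -0.39548404]
```

View pics/w1.png

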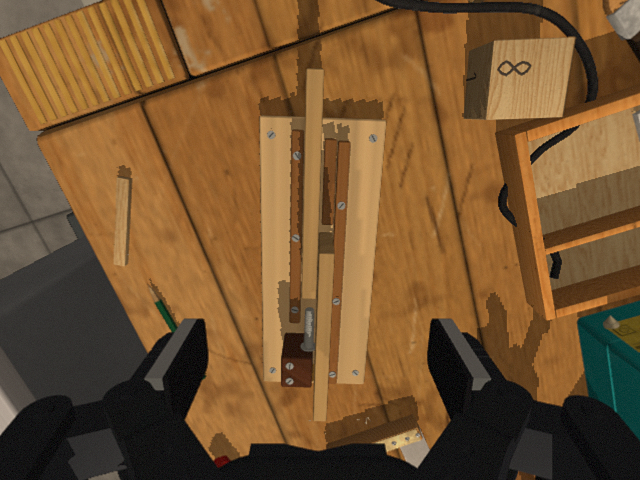

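The wrist view (image up is jig +y) shows the loose lath from (315,70) down to about (309,305). The fixed lath runs from (322,250) to (320,420), the screw is at (308,330) and the block at (297,362).

```bash
python3 - <<'E'
from h import *
z=np.load("w1.npz");W=z["W"];im=z["im"]
B=W[110:390,255:390].reshape(-1,3);b=B[(abs(B[:,2]-.012)<.003)]
r=cv2.minAreaRect((b[:,:2]*1000).astype(np.float32));print(r,np.median(b[:,2]))
yaw=np.radians((r[2]-90) if r[1][0]>r[1][1] else r[2]);print(np.degrees(yaw))
ey=np.array([-np.sin(yaw),np.cos(yaw)]);ex=np.array([np.cos(yaw),np.sin(yaw)])
if ey[1]<0: ey=-ey;ex=-ex
o=np.array(r[0])/1000
J=np.dstack([(W[...,:2]-o)@ex,(W[...,:2]-o)@ey,W[...,2]])*1000
for v in list(range(66,440,12))+[]:
    row=J[v,285:345];k=row[:,2]>45
    if k.sum():
        q=row[k]; 
        hist={}
        print(v,"y%.0f"%np.median(q[:,1]),"x %.1f..%.1f"%(q[:,0].min(),q[:,0].max()),"z med %.1f [%.1f %.1f]"%(np.median(q[:,2]),*np.percentile(q[:,2],[5,95])),"u",285+np.where(k)[0].min(),285+np.where(k)[0].max())
np.save("J1.npy",J);np.savez("jig.npz",o=o,ex=ex,ey=ey)
t=(W[...,2]>.055)&(J[...,1]>70)&(abs(J[...,0])<25)
q=W[t][:,:2];c=q.mean(0);V=np.linalg.svd(q-c)[2][0];print("lath dir",np.degrees(np.arctan2(V[0],V[1])))
t=(W[...,2]>.055)&(J[...,1]<-80)&(abs(J[...,0]-6)<12);q=W[t];V=np.linalg.svd(q[:,:2]-q[:,:2].mean(0))[2][0];print(np.degrees(np.arctan2(V[0],V[1])))
for (u,v) in [(297,362),(300,345),(309,312),(309,320),(308,340),(316,80),(314,240),(310,298),(322,300)]: print((u,v),J[v,u].round(1))
E
```

```text
((519.1817016601562, 100.82879638671875), (259.8138427734375, 103.82473754882812), 71.04127502441406) 0.010788798256917587
-18.958724975585938
78 y155 x -12.6..-1.2 z med 60.8 [59.5 62.1] u 306 323
90 y148 x -12.4..-0.9 z med 60.7 [59.8 61.6] u 306 323
102 y140 x -12.2..-1.3 z med 61.3 [59.3 61.8] u 306 322
114 y132 x -12.7..-1.0 z med 60.6 [59.4 61.4] u 305 322
126 y124 x -12.6..-1.5 z med 60.5 [59.7 61.6] u 305 321
138 y116 x -12.4..-1.2 z med 60.7 [60.0 61.5] u 305 321
150 y108 x -12.2..-0.9 z med 60.5 [59.4 62.0] u 305 321
162 y100 x -12.8..-1.3 z med 60.7 [59.6 61.6] u 304 320
174 y91 x -12.6..-1.0 z med 60.9 [59.6 61.7] u 304 320
186 y83 x -12.4..-1.5 z med 60.8 [59.6 61.7] u 304 319
198 y74 x -12.2..-1.2 z med 60.9 [60.1 62.1] u 304 319
210 y65 x -12.7..-1.6 z med 60.5 [59.5 61.6] u 303 318
222 y55 x -12.6..-1.3 z med 60.6 [60.0 60.9] u 303 318
234 y46 x -12.4..-1.0 z med 60.7 [59.6 61.5] u 303 318
246 y35 x -12.2..11.4 z med 55.5 [49.1 61.5] u 303 333
258 y28 x -12.8..11.8 z med 63.8 [60.0 66.4] u 302 334
270 y18 x -12.6..11.5 z med 64.6 [59.6 66.2] u 302 333
282 y7 x -12.4..
[... 260 characters left out ...]
y-45 x 0.4..11.0 z med 65.3 [64.5 66.1] u 316 329
354 y-70 x -26.4..11.6 z med 48.4 [46.6 65.7] u 285 329
366 y-79 x -26.0..11.2 z med 53.4 [51.6 66.4] u 285 328
378 y-91 x -25.9..11.7 z med 53.6 [52.3 65.8] u 285 328
390 y-93 x 0.1..11.3 z med 65.8 [65.1 66.4] u 314 327
402 y-106 x -0.1..11.0 z med 65.6 [58.2 66.5] u 313 326
414 y-119 x 0.0..11.5 z med 65.5 [65.0 66.6] u 313 326
lath dir -162.34458044419256
-161.27708540228073
(297, 362) [-15.4 -73.9  53.9]
(300, 345) [-13.8 -69.5  34.4]
(309, 312) [ -6.3 -32.8  38.8]
(309, 320) [ -6.1 -39.9  40.2]
(308, 340) [ -6.5 -61.5  38.3]
(316, 80) [ -5.8 153.8  60.4]
(314, 240) [-3.9 41.  60.3]
(310, 298) [-5.7 -8.2 60.2]
(322, 300) [ 3.9 -6.8 65.9]
```

```bash
python3 - <<'E'
from h import *
J=np.load("J1.npy")
for u in (308,310): print([(v,*J[v,u,1:].round(1)) for v in range(292,322,2)])
print([(v,*J[v,315,1:].round(1)) for v in range(64,76,1)])
print("fixed +y end",[(v,*J[v,328,1:].round(1)) for v in range(240,262,2)])
g=np.load("jig.npz");f=lambda x,y:(g["o"]+x*g["ex"]+y*g["ey"]).round(4).tolist();print(f(-6.8e-3,.145))
go([*f(-.0068,.130),.10],90-18.96)
go([*f(-.0068,.130),.034],90-18.96)
E
```

```text
[(292, np.float64(-2.5), np.float64(61.1)), (294, np.float64(-4.9), np.float64(59.8)), (296, np.float64(-6.6), np.float64(60.1)), (298, np.float64(-8.0), np.float64(60.8)), (300, np.float64(-35.1), np.float64(11.5)), (302, np.float64(-37.3), np.float64(11.3)), (304, np.float64(-39.4), np.float64(11.2)), (306, np.float64(-41.7), np.float64(11.0)), (308, np.float64(-30.5), np.float64(35.8)), (310, np.float64(-30.9), np.float64(38.7)), (312, np.float64(-33.1), np.float64(38.2)), (314, np.float64(-34.5), np.float64(39.3)), (316, np.float64(-35.8), np.float64(40.4)), (318, np.float64(-37.9), np.float64(40.3)), (320, np.float64(-40.0), np.float64(40.0))]
[(292, np.float64(-2.1), np.float64(61.8)), (294, np.float64(-4.7), np.float64(60.3)), (296, np.float64(-6.7), np.float64(59.8)), (298, np.float64(-8.2), np.float64(60.2)), (300, np.float64(-35.4), np.float64(10.7)), (302, np.float64(-37.7), np.float64(10.4)), (304, np.float64(-39.7), np.float64(10.5)), (306, np.float64(-42.1), np.float64(10.0)), (308, np.float64(-30.8), np.float64(35.0)), (310, np.float64(-30.8), np.float64(38.8)), (312, 
[... 635 characters left out ...]
4(60.5)), (74, np.float64(157.5), np.float64(60.6)), (75, np.float64(156.9), np.float64(60.5))]
fixed +y end [(240, np.float64(32.7), np.float64(34.0)), (242, np.float64(32.7), np.float64(39.2)), (244, np.float64(32.6), np.float64(43.9)), (246, np.float64(32.7), np.float64(49.3)), (248, np.float64(32.6), np.float64(53.7)), (250, np.float64(32.7), np.float64(58.6)), (252, np.float64(32.9), np.float64(63.8)), (254, np.float64(31.1), np.float64(63.3)), (256, np.float64(30.1), np.float64(65.1)), (258, np.float64(29.3), np.float64(67.1)), (260, np.float64(27.4), np.float64(66.3))]
[0.5599, 0.2402]
shift [3.22, -0.15, 4.0] turn [-0.01, 0.01, 0.22]
shift [3.23, -0.14, 6.64] turn [-0.01, 0.01, 0.22]
```

Emit:
{"name": "jog_arm", "arguments": {
  "targets": [
    [[2, -0.1, 2], [0, 0, 0.2], 100],
    [[3.6, -0.15, 4], [0, 0, 0.2], 100],
    [[3.6, -0.15, 5.6], [0, 0, 0.2], 100],
    [[3.6, -0.15, 6.6], [0, 0, 0.2], 100],
    [[3.6, -0.15, 6.6], [0, 0, 0.2], 100],
    [[3.6, -0.15, 6.6], [0, 0, 0.2], 100]
  ]
}}

```text
time: 3.0
tool_pos: [0.559, 0.2346, 0.0382]
tool_rot: [0.001, 0.814, 0.581, 0.001]
contact_force: [0.2, -0.2, 0.9]
gripper_width: 0.997
grasp_force: 0.0
```

```bash
python3 - <<'E'
from h import *
g=np.load("jig.npz");s=state();d=s["tool_pos"][:2]-g["o"];print("jig xy",d@g["ex"],d@g["ey"],s["tool_pos"][2],s["contact_force"])
go([*(g["o"]-.0068*g["ex"]+.14*g["ey"]),.034],90-18.96)
E
```

```text
jig xy -0.005849533086735907 0.1394854195489429 0.03822793698615223 [ 0.2400336  -0.23424655  0.88600788]
shift [0.02, -0.04, 0.17] turn [0.02, -0.01, 0.01]
```

Emit:
{"name": "jog_arm", "arguments": {
  "targets": [
    [[0, -0.04, 0], [0, 0, 0], 40],
    [[0, -0.04, 0], [0, 0, 0], 5],
    [[0, -0.04, 0], [0, 0, 0], 5],
    [[0, -0.04, 0], [0, 0, 0], 5],
    [[0, -0.04, 0], [0, 0, 0], 5],
    [[0, -0.04, 0], [0, 0, 0], 5]
  ]
}}

```text
time: 3.75
tool_pos: [0.5569, 0.2357, 0.0366]
tool_rot: [0.0, 0.813, 0.582, 0.0]
contact_force: [0.2, -0.3, 2.4]
gripper_width: 0.128
grasp_force: 60.9
```

```bash
python3 - <<'E'
from h import *
g=np.load("jig.npz");s=state();d=s["tool_pos"][:2]-g["o"];print("jig xy",d@g["ex"],d@g["ey"],s["tool_pos"][2],s["contact_force"],s["grasp_force"],s["gripper_width"])
E
```

```text
jig xy -0.008136994841933917 0.13977162187771147 0.03661437671349196 [ 0.16596556 -0.33356542  2.41543887] 60.87237596511841 0.12758239217013392
```

Emit:
{"name": "jog_arm", "arguments": {
  "targets": [
    [[-0.1, 0, 0], [0, 0, 0], 5],
    [[-0.2, 0, 0], [0, 0, 0], 5],
    [[-0.3, 0, 0], [0, 0, 0], 5],
    [[-0.4, 0, 0], [0, 0, 0], 5],
    [[-0.5, 0, 0], [0, 0, 0], 5],
    [[-0.6, 0, 0], [0, 0, 0], 5],
    [[-0.6, 0, 0], [0, 0, 0], 5]
  ]
}}

```text
time: 4.62
tool_pos: [0.552, 0.2211, 0.0366]
tool_rot: [0.0, 0.813, 0.582, 0.0]
contact_force: [1.3, 0.5, 3.8]
gripper_width: 0.123
grasp_force: 61.2
```

Emit:
{"name": "jog_arm", "arguments": {
  "targets": [
    [[-0.04, 0, 0], [0, 0, 0], 5],
    [[-0.08, 0, 0], [0, 0, 0], 5],
    [[-0.08, 0, 0], [0, 0, 0], 5]
  ]
}}

```text
time: 5.0
tool_pos: [0.5515, 0.2195, 0.0366]
tool_rot: [0.0, 0.813, 0.582, 0.0]
contact_force: [1.1, 3.8, 3.9]
gripper_width: 0.126
grasp_force: 61.2
```

Emit:
{"name": "jog_arm", "arguments": {
  "targets": [
    [[-0.04, 0, 0], [0, 0, 0], 5],
    [[-0.08, 0, 0], [0, 0, 0], 5],
    [[-0.08, 0, 0], [0, 0, 0], 5]
  ]
}}

```text
time: 5.38
tool_pos: [0.5508, 0.2176, 0.0366]
tool_rot: [0.0, 0.813, 0.582, 0.0]
contact_force: [1.5, 2.9, 5.1]
gripper_width: 0.125
grasp_force: 61.3
```

Emit:
{"name": "jog_arm", "arguments": {
  "targets": [
    [[-0.03, 0, 0], [0, 0, 0], 5],
    [[-0.03, 0, 0], [0, 0, 0], 5]
  ]
}}

```text
time: 5.62
tool_pos: [0.5506, 0.2169, 0.0366]
tool_rot: [0.0, 0.813, 0.582, 0.0]
contact_force: [1.2, 3.0, 4.8]
gripper_width: 0.127
grasp_force: 61.3
```

Emit:
{"name": "jog_arm", "arguments": {
  "targets": [
    [[-0.03, 0, 0], [0, 0, 0], 5],
    [[-0.03, 0, 0], [0, 0, 0], 5]
  ]
}}

```text
time: 5.88
tool_pos: [0.5503, 0.2162, 0.0366]
tool_rot: [0.0, 0.813, 0.582, 0.0]
contact_force: [0.9, 2.9, 4.6]
gripper_width: 0.129
grasp_force: 61.3
```

Emit:
{"name": "jog_arm", "arguments": {
  "targets": [
    [[-0.03, 0, 0], [0, 0, 0], 5],
    [[-0.03, 0, 0], [0, 0, 0], 5]
  ]
}}

```text
time: 6.12
tool_pos: [0.5501, 0.2155, 0.0366]
tool_rot: [0.0, 0.813, 0.582, 0.0]
contact_force: [1.5, 3.1, 5.8]
gripper_width: 0.127
grasp_force: 61.3
```

Emit:
{"name": "jog_arm", "arguments": {
  "targets": [
    [[-0.03, 0, 0], [0, 0, 0], 5],
    [[-0.03, 0, 0], [0, 0, 0], 5]
  ]
}}

```text
time: 6.38
tool_pos: [0.5499, 0.2148, 0.0366]
tool_rot: [0.0, 0.813, 0.582, 0.0]
contact_force: [2.0, 3.5, 5.2]
gripper_width: 0.126
grasp_force: 61.3
```

Emit:
{"name": "jog_arm", "arguments": {
  "targets": [
    [[-0.03, 0, 0], [0, 0, 0], 5],
    [[-0.03, 0, 0], [0, 0, 0], 5]
  ]
}}

```text
time: 6.62
tool_pos: [0.5497, 0.2144, 0.0366]
tool_rot: [-0.0, 0.813, 0.582, 0.001]
contact_force: [1.7, 4.2, 5.1]
gripper_width: 0.13
grasp_force: 61.3
```

Emit:
{"name": "jog_arm", "arguments": {
  "targets": [
    [[-0.03, 0, 0], [0, 0, 0], 5],
    [[-0.03, 0, 0], [0, 0, 0], 5]
  ]
}}

```text
time: 6.88
tool_pos: [0.5497, 0.2144, 0.0366]
tool_rot: [-0.0, 0.813, 0.582, 0.001]
contact_force: [2.8, 7.4, 3.3]
gripper_width: 0.127
grasp_force: 61.2
```

Emit:
{"name": "jog_arm", "arguments": {
  "targets": [
    [[0.02, 0, 0], [0, 0, 0], 5],
    [[0.02, 0, 0], [0, 0, 0], 30],
    [[0.02, 0, 0], [0, 0, 0], 100],
    [[0.02, 0, 0], [0, 0, 0], 100],
    [[0.02, 0, 0], [0, 0, 0], 100],
    [[0.02, 0, -1], [0, 0, 0], 100],
    [[0.02, 0, -3], [0, 0, 0], 100],
    [[0.02, 0, -5], [0, 0, 0], 100]
  ]
}}

```text
time: 7.88
tool_pos: [0.5488, 0.2135, 0.162]
tool_rot: [-0.0, 0.813, 0.582, -0.001]
contact_force: [0.3, -0.0, 0.8]
gripper_width: 1.003
grasp_force: 0.0
```

```bash
python3 - <<'E'
from h import *
go([.535,.149,.2],90-18.96)
E
```

```text
shift [-2.62, 0.31, -1.52] turn [-0.01, 0.01, 0.02]
```

Emit:
{"name": "jog_arm", "arguments": {
  "targets": [
    [[-1, 0.1, -1.5], [0, 0, 0], 100],
    [[-2.6, 0.3, -1.5], [0, 0, 0], 100],
    [[-2.6, 0.3, -1.5], [0, 0, 0], 100],
    [[-2.6, 0.3, -1.5], [0, 0, 0], 100]
  ]
}}

```text
time: 8.38
tool_pos: [0.5352, 0.15, 0.1984]
tool_rot: [-0.0, 0.813, 0.582, -0.0]
contact_force: [0.4, 0.8, -0.7]
gripper_width: 1.004
grasp_force: 0.0
```

```bash
python3 - <<'E'
from h import *
s=state();im,d=grab_frame("wrist");W=cloud("wrist",d,s);np.savez("w2.npz",im=im,d=d,W=W)
g=np.load("jig.npz");J=np.dstack([(W[...,:2]-g["o"])@g["ex"],(W[...,:2]-g["o"])@g["ey"],W[...,2]])*1000
cv2.imwrite("pics/w2.png",cv2.resize(im[200:400,250:400,::-1],None,fx=3,fy=3))
t=J[(J[...,2]>57)&(abs(J[...,0])<20)&(J[...,1]>-140)&(J[...,1]<190)]
for y in range(-130,165,15):
    q=t[abs(t[:,1]-y)<4]
    if len(q):print(y,"x",np.percentile(q[:,0],[1,99]).round(1),"z",np.percentile(q[:,2],[5,95]).round(1))
L=t[t[:,0]<-3];print("loose y",np.percentile(L[:,1],[.3,99.7]))
F=t[t[:,0]>3];print("fixed y",np.percentile(F[:,1],[.3,99.7]))
sc=J[(abs(J[...,0]+6)<3)&(abs(J[...,2]-38)<4)];print("screw y",sc[:,1].max(),sc[:,1].min())
E
```

```text
-115 x [ 0.1 11.6] z [64.7 66.3]
-100 x [ 0.1 11.4] z [64.8 66.6]
-85 x [ 0.  11.1] z [64.4 66.6]
-70 x [-0.1 11.8] z [64.5 66.6]
-55 x [-0.1 11.6] z [64.5 66.7]
-40 x [ 0.6 11.3] z [64.7 66.8]
-25 x [-13.3  11.8] z [60.1 66.3]
-10 x [-14.   11.7] z [60.  66.6]
5 x [-13.8  11.4] z [60.  66.5]
20 x [-13.6  11.3] z [59.9 66.5]
35 x [-14.2  11.4] z [58.9 66. ]
50 x [-14.1  -2.7] z [59.7 61.8]
65 x [-19.4  18.8] z [270.2 279.9]
80 x [-14.5  -2.7] z [59.5 61.8]
95 x [-14.3  -2.8] z [59.4 61.9]
110 x [-14.8  -3.5] z [59.5 61.7]
125 x [-14.6  -3.5] z [59.6 61.9]
140 x [-14.4  -3.5] z [59.4 61.6]
loose y [-28.8450889  138.12952135]
fixed y [-124.42841187   70.08268923]
screw y -42.616859899599 -69.00268407220139
```

View pics/w2.png

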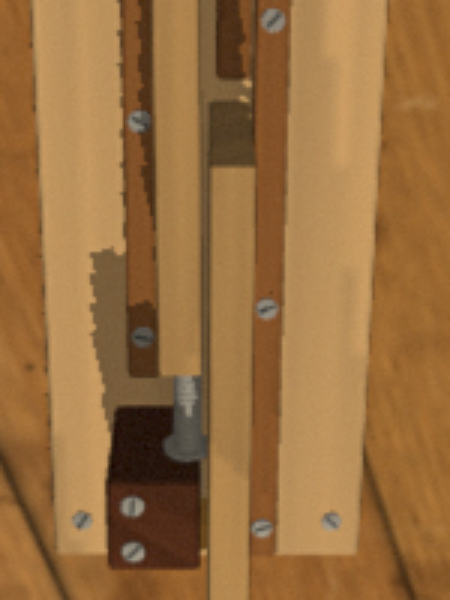

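```bash
python3 - <<'E'
from h import *
go([.6,-.05,.26],87);go([.659,-.176,.26],103)
E
```

```text
shift [-6.75, 5.03, -2.48] turn [-0.01, 0.0, -1.98]
shift [-10.76, 8.89, -2.48] turn [-0.01, -0.0, -3.98]
```

Emit:
{"name": "jog_arm", "arguments": {
  "targets": [
    [[-2, 1.3, -2.5], [0, 0, -0.6], 100],
    [[-4, 3, -2.5], [0, 0, -1.3], 100],
    [[-6.2, 4.7, -2.5], [0, 0, -2], 100],
    [[-8.5, 6.8, -2.5], [0, 0, -3], 100],
    [[-10.8, 8.9, -2.5], [0, 0, -4], 100],
    [[-10.8, 8.9, -2.5], [0, 0, -4], 100],
    [[-10.8, 8.9, -2.5], [0, 0, -4], 100],
    [[-10.8, 8.9, -2.5], [0, 0, -4], 100]
  ]
}}

```text
time: 9.43
tool_pos: [0.659, -0.1767, 0.2602]
tool_rot: [-0.001, 0.621, 0.784, -0.0]
contact_force: [0.7, 0.5, -0.0]
gripper_width: 1.004
grasp_force: 0.0
```

```bash
python3 - <<'E'
from h import *
s=state();im,d=grab_frame("wrist");W=cloud("wrist",d,s);np.savez("w3.npz",im=im,d=d,W=W);cv2.imwrite("pics/w3.png",im[...,::-1])
P=W.reshape(-1,3);P=P[np.isfinite(P[:,0])]
P=P[(abs(P[:,0]-.659)<.08)&(abs(P[:,1]+.186)<.09)]
q=P[(P[:,2]>.148)&(P[:,2]<.17)];r=cv2.minAreaRect((q[:,:2]*1000).astype(np.float32));print(r,np.percentile(q[:,2],[50,95,99]))
q=P[abs(P[:,2]-.0745)<.004];print("rail",cv2.minAreaRect((q[:,:2]*1000).astype(np.float32)),np.median(q[:,2]))
h=np.histogram(P[:,2],bins=np.arange(0,.2,.005));print(list(zip(h[1].round(3).tolist(),h[0].tolist())))
E
```

```text
((657.8443603515625, -185.64468383789062), (66.70059967041016, 31.03171730041504), 13.983136177062988) [0.15265412 0.15430277 0.15480954]
rail ((664.082275390625, -188.66845703125), (92.22186279296875, 153.9589080810547), 45.66563034057617) 0.07366909155872164
[(0.0, 1150), (0.005, 44), (0.01, 3173), (0.015, 116), (0.02, 105), (0.025, 122), (0.03, 145), (0.035, 161), (0.04, 162), (0.045, 226), (0.05, 221), (0.055, 37), (0.06, 200), (0.065, 209), (0.07, 2229), (0.075, 384), (0.08, 302), (0.085, 346), (0.09, 2782), (0.095, 710), (0.1, 140), (0.105, 155), (0.11, 153), (0.115, 79), (0.12, 171), (0.125, 69), (0.13, 315), (0.135, 196), (0.14, 47), (0.145, 169), (0.15, 1223), (0.155, 5), (0.16, 0), (0.165, 0), (0.17, 0), (0.175, 0), (0.18, 0), (0.185, 0), (0.19, 0)]
```

View pics/w3.png

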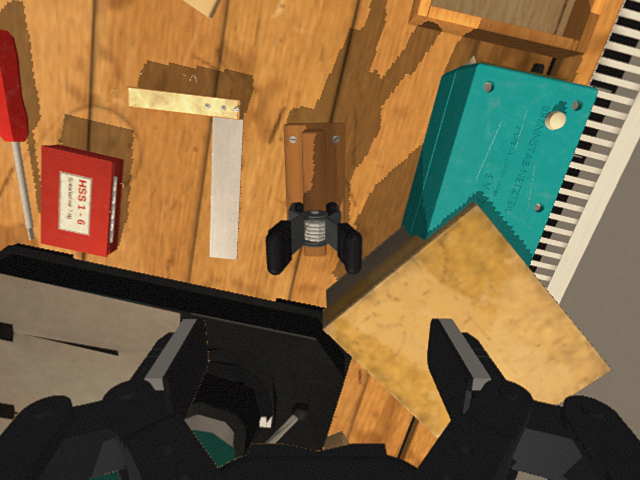

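The wrist view shows the clamp handles at (280,250) and (350,245) straddling the rail, which sits at (315,160). The wood block to the right (450,320) needs a clearance check.

```bash
python3 - <<'E'
from h import *
W=np.load("w3.npz")["W"];P=W.reshape(-1,3);P=np.vstack([P]+[np.load(f"{n}0W.npy").reshape(-1,3) for n in ("top","scene")]);P=P[np.isfinite(P[:,0])]
c=np.array([.6578,-.1856]);a=np.radians(14);ex=np.array([np.cos(a),np.sin(a)]);ey=np.array([-ex[1],ex[0]])
D=P[:,:2]-c;x=D@ex;y=D@ey
for n,m in [("finger+",(x>.036)&(x<.065)&(abs(y)<.02)),("finger-",(x<-.036)&(x>-.065)&(abs(y)<.02)),("body",(abs(x)<.065)&(abs(y)<.05))]: print(n,np.percentile(P[m&(P[:,2]<.19),2],[50,99,100]))
m=(abs(x)<.065)&(abs(y)<.06)&(P[:,2]>.16)&(P[:,2]<.21);print("tall",m.sum(),P[m][:5])
go([*c,.128],104)
E
```

```text
finger+ [-0.00098178  0.00358789  0.00532572]
finger- [-0.00097851  0.00370199  0.00560544]
body [0.01350025 0.15436659 0.15944983]
tall 0 []
shift [-0.36, -0.13, 5.31] turn [-0.01, -0.01, -0.09]
```

Emit:
{"name": "jog_arm", "arguments": {
  "targets": [
    [[-0.36, -0.13, 1.5], [0, 0, -0.1], 100],
    [[-0.36, -0.13, 3], [0, 0, -0.1], 100],
    [[-0.36, -0.13, 4], [0, 0, -0.1], 100],
    [[-0.36, -0.13, 4.8], [0, 0, -0.1], 100],
    [[-0.36, -0.13, 5.3], [0, 0, -0.1], 100],
    [[-0.36, -0.13, 5.3], [0, 0, -0.1], 100]
  ]
}}

```text
time: 10.22
tool_pos: [0.6575, -0.1864, 0.1282]
tool_rot: [-0.001, 0.616, 0.788, -0.0]
contact_force: [-0.0, -0.3, -0.0]
gripper_width: 1.0
grasp_force: 0.0
```

```bash
python3 - <<'E'
from h import *
print(state()["tool_pos"],state()["contact_force"]);go([.6578,-.1856,.128],104)
E
```

```text
[ 0.65748726 -0.18642876  0.12816169] [-0.0373869 -0.2907168 -0.0049077]
shift [0.03, 0.02, 0.01] turn [-0.01, -0.01, 0.0]
```

Good. Squeeze in steps.

Emit:
{"name": "jog_arm", "arguments": {
  "targets": [
    [[0, 0, 0], [0, 0, 0], 80],
    [[0, 0, 0], [0, 0, 0], 72],
    [[0, 0, 0], [0, 0, 0], 66],
    [[0, 0, 0], [0, 0, 0], 60]
  ]
}}

```text
time: 10.72
tool_pos: [0.6608, -0.1883, 0.1349]
tool_rot: [0.004, 0.616, 0.788, 0.001]
contact_force: [-1.5, -0.1, 12.0]
gripper_width: 0.599
grasp_force: 11.5
```

Emit:
{"name": "jog_arm", "arguments": {
  "targets": [
    [[0, 0, 0], [0, 0, 0], 54],
    [[0, 0, 0], [0, 0, 0], 48],
    [[0, 0, 0], [0, 0, 0], 42],
    [[0, 0, 0], [0, 0, 0], 42],
    [[0, 0, 0], [0, 0, 0], 42]
  ]
}}

```text
time: 11.35
tool_pos: [0.663, -0.1886, 0.1378]
tool_rot: [0.007, 0.616, 0.788, 0.003]
contact_force: [0.9, 1.5, 16.9]
gripper_width: 0.42
grasp_force: 13.9
```

Emit:
{"name": "jog_arm", "arguments": {
  "targets": [
    [[0, 0, -0.2], [0, 0, 0], 42],
    [[0, 0, -0.4], [0, 0, 0], 42],
    [[0, 0, -0.4], [0, 0, 0], 42]
  ]
}}

```text
time: 11.72
tool_pos: [0.6582, -0.187, 0.139]
tool_rot: [0.001, 0.616, 0.788, 0.0]
contact_force: [2.0, 1.4, 0.4]
gripper_width: 0.422
grasp_force: 11.4
```

Emit:
{"name": "jog_arm", "arguments": {
  "targets": [
    [[0, 0, -0.2], [0, 0, 0], 42],
    [[0, 0, -0.4], [0, 0, 0], 42],
    [[0, 0, -0.6], [0, 0, 0], 42],
    [[0, 0, -0.6], [0, 0, 0], 42]
  ]
}}

```text
time: 12.22
tool_pos: [0.6578, -0.1872, 0.1546]
tool_rot: [0.0, 0.616, 0.788, -0.0]
contact_force: [1.5, 0.6, -0.7]
gripper_width: 0.423
grasp_force: 11.4
```

```bash
python3 - <<'E'
from h import *
s=state();im,d=grab_frame("wrist");W=cloud("wrist",d,s);np.savez("w4.npz",im=im,d=d,W=W);cv2.imwrite("pics/w4.png",im[...,::-1])
E
```

```text
(no output)
```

View pics/w4.png

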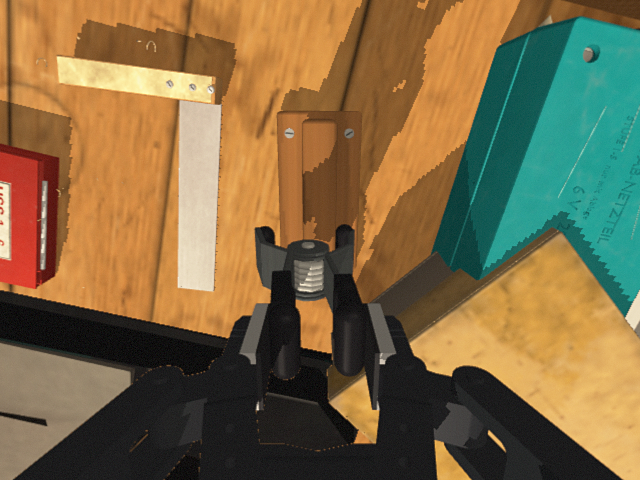

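The clamp is held with the jaws open: pivot at (309,275), pads at (265,255) and (345,240). Lift clear, then measure it in the tool frame.

Emit:
{"name": "jog_arm", "arguments": {
  "targets": [
    [[0, 0, -0.6], [0, 0, 0], 42],
    [[0, 0, -1.4], [0, 0, 0], 42],
    [[0, 0, -2.2], [0, 0, 0], 42],
    [[0, 0, -3], [0, 0, 0], 42],
    [[0, 0, -3], [0, 0, 0], 42],
    [[0, 0, -3], [0, 0, 0], 42]
  ]
}}

```text
time: 13.02
tool_pos: [0.6575, -0.187, 0.2284]
tool_rot: [-0.0, 0.616, 0.788, -0.0]
contact_force: [-0.5, 0.5, -1.4]
gripper_width: 0.423
grasp_force: 11.4
```

```bash
python3 - <<'E'
from h import *
s=state();im,d=grab_frame("wrist");W=cloud("wrist",d,s);np.savez("w5.npz",im=im,d=d,W=W)
p,T=cam2world("wrist",s);H=np.array(p["hand_eye"])
q=s["tool_rot"];A=R.from_quat([q[1],q[2],q[3],q[0]]);Tl=A.inv().apply((W-s["tool_pos"]).reshape(-1,3)).reshape(W.shape)*1000
np.save("T5.npy",Tl)
for v in range(225,350,10):
    row=[(u,*Tl[v,u].round(0).astype(int).tolist()) for u in range(245,375,8) if np.isfinite(Tl[v,u,0]) and Tl[v,u,2]<115]
    print(v,row)
E
```

```text
225 [(349, 17, 19, 91)]
235 [(261, 17, -33, 71), (269, 13, -30, 81), (341, 12, 14, 84), (349, 13, 18, 81)]
245 [(261, 15, -31, 58), (269, 16, -27, 55), (277, 16, -22, 54), (293, 16, -14, 54), (301, 16, -9, 55), (309, 18, -5, 49), (317, 17, -1, 53), (325, 16, 3, 54), (341, 6, 14, 85), (349, 14, 17, 61)]
255 [(261, 8, -32, 61), (269, 10, -27, 54), (277, 12, -22, 51), (285, 14, -17, 46), (293, 15, -13, 42), (301, 15, -9, 42), (309, 15, -5, 42), (317, 15, -1, 42), (325, 14, 3, 46), (333, 13, 8, 49), (341, 11, 12, 54), (349, 9, 17, 58)]
265 [(261, 1, -33, 63), (269, 5, -27, 54), (277, 6, -22, 51), (285, 16, -16, 26), (293, 12, -13, 37), (301, 9, -9, 43), (309, 9, -5, 44), (317, 9, -1, 44), (325, 9, 3, 44), (333, 13, 7, 32), (341, 5, 12, 53), (349, 2, 17, 60)]
275 [(261, -7, -34, 67), (269, -2, -27, 55), (277, 18, -18, 11), (285, 18, -14, 9), (293, 7, -13, 35), (301, 3, -9, 44), (309, 4, -5, 43), (317, 3, -1, 45), (325, 4, 3, 42), (333, 12, 7, 24), (341, 16, 10, 15), (349, 16, 13, 16)]
285 [(269, -8, -28, 56), (277, 18, -17, -1), (285, 18, -14, 1), (293, 2, -13, 34), (301, -2, -9, 44), (30
[... 849 characters left out ...]
, (269, 9, -18, -16), (277, 12, -15, -20), (285, 12, -12, -20), (293, 12, -9, -20), (333, -3, 6, 5), (341, 10, 8, -18), (349, 11, 11, -19), (357, 11, 14, -19), (365, 9, 17, -16), (373, 11, 19, -20)]
335 [(245, 11, -25, -26), (253, 12, -22, -27), (261, 11, -20, -26), (269, 5, -18, -17), (277, 7, -15, -20), (285, 8, -12, -20), (293, 7, -9, -20), (333, -8, 6, 5), (341, 6, 8, -18), (349, 7, 11, -19), (357, 7, 14, -19), (365, 4, 17, -15), (373, 12, 18, -27)]
345 [(245, 12, -24, -33), (253, 12, -22, -33), (261, 11, -19, -32), (269, 1, -19, -16), (277, 3, -15, -20), (285, 3, -12, -20), (293, 3, -9, -20), (341, 2, 8, -17), (349, 2, 11, -19), (357, 2, 14, -19), (365, -1, 18, -14), (373, 12, 18, -33)]
```

```bash
cat >> h.py <<'E'
def goj(jx,jy,z,tilt=-3.8,yaw=71.04):
    """TCP at jig-frame xy (mm), world z; tilt about tool x (deg)"""
    g=np.load("jig.npz");xyz=np.array([*(g["o"]+jx/1e3*g["ex"]+jy/1e3*g["ey"]),z])
    s=state();q=s["tool_rot"];A=R.from_quat([q[1],q[2],q[3],q[0]])
    c,n=np.cos(np.radians(yaw)),np.sin(np.radians(yaw))
    B=R.from_matrix(np.array([[c,n,0],[n,-c,0],[0,0,-1]]))*R.from_euler("x",tilt,degrees=True)
    d=s["tool_pos"]-xyz
    print("at jig",((s["tool_pos"][:2]-g["o"])@g["ex"]*1e3).round(1),((s["tool_pos"][:2]-g["o"])@g["ey"]*1e3).round(1),s["tool_pos"][2].round(4),"F",s["contact_force"].round(1),"w",round(s["gripper_width"],3))
    print("shift",(A.inv().apply(-d)/.025).round(2).tolist(),"turn",(np.degrees((A.inv()*B).as_rotvec())/8).round(2).tolist())
E
python3 - <<'E'
from h import *
goj(1,-1,.215)
E
```

```text
at jig 224.0 -227.2 0.2276 F [ 0.3  0.2 -1.2] w 0.422
shift [12.44, -2.57, 0.52] turn [-0.48, -0.14, 4.11]
```

Smooth transfer (about 20 mm per row).

Emit:
{"name": "jog_arm", "arguments": {
  "targets": [
    [[0.6, -0.1, 0], [0, 0, 0.2], 42],
    [[1.8, -0.4, 0], [-0.1, 0, 0.7], 42],
    [[3.2, -0.7, 0], [-0.1, 0, 1.2], 42],
    [[4.6, -1, 0], [-0.2, 0, 1.8], 42],
    [[6, -1.3, 0], [-0.3, -0.1, 2.4], 42],
    [[7.4, -1.6, 0.1], [-0.4, -0.1, 2.9], 42],
    [[8.8, -1.9, 0.2], [-0.4, -0.1, 3.4], 42],
    [[10.2, -2.2, 0.3], [-0.5, -0.1, 3.8], 42]
  ]
}}

```text
time: 14.08
tool_pos: [0.5416, 0.0481, 0.2198]
tool_rot: [0.026, 0.801, 0.598, 0.022]
contact_force: [0.6, -0.1, -1.9]
gripper_width: 0.423
grasp_force: 11.4
```

```bash
python3 - <<'E'
from h import *
goj(1,-1,.205)
E
```

```text
at jig 38.4 -42.6 0.2198 F [ 0.6 -0.1 -1.9] w 0.423
shift [1.72, -1.46, 0.5] turn [0.01, -0.05, 0.3]
```

Emit:
{"name": "jog_arm", "arguments": {
  "targets": [
    [[0.5, -0.4, 0.1], [0, 0, 0.1], 42],
    [[1.1, -0.9, 0.3], [0, 0, 0.2], 42],
    [[1.5, -1.3, 0.4], [0, 0, 0.3], 42],
    [[1.7, -1.4, 0.5], [0, 0, 0.3], 42],
    [[1.7, -1.4, 0.5], [0, 0, 0.3], 42],
    [[1.7, -1.4, 0.5], [0, 0, 0.3], 42]
  ]
}}

```text
time: 14.82
tool_pos: [0.5224, 0.0972, 0.2065]
tool_rot: [0.026, 0.813, 0.581, 0.023]
contact_force: [0.2, 0.1, -0.0]
gripper_width: 0.419
grasp_force: 11.4
```

```bash
python3 - <<'E'
from h import *
s=state();im,d=grab_frame("wrist");W=cloud("wrist",d,s);np.savez("w6.npz",im=im,d=d,W=W);cv2.imwrite("pics/w6.png",im[...,::-1])
goj(1,-1,.205)
g=np.load("jig.npz");J=np.dstack([(W[...,:2]-g["o"])@g["ex"],(W[...,:2]-g["o"])@g["ey"],W[...,2]])*1000
np.save("J6.npy",J)
def mm(m):
    q=J[m]; return np.percentile(q,[2,50,98],axis=0).round(1).tolist() if len(q) else None
near=(abs(J[...,0])<40)&(abs(J[...,1])<40)
print("sleeve",mm(near&(J[...,2]>150)&(J[...,2]<166)&(abs(J[...,0])<8)))
print("pad-",mm(near&(J[...,2]>100)&(J[...,2]<140)&(J[...,0]<-8)))
print("pad+",mm(near&(J[...,2]>100)&(J[...,2]<140)&(J[...,0]>8)))
hh=near&(J[...,2]>222)&(J[...,2]<227.5)
print("handles-",mm(hh&(J[...,0]<0)),"handles+",mm(hh&(J[...,0]>0)))
print("lath -",mm((abs(J[...,2]-61)<2)&(J[...,1]>40)&(J[...,1]<130)&(abs(J[...,0])<20)))
E
```

```text
at jig 4.3 -2.4 0.2066 F [ 0.6 -0.9 -1. ] w 0.422
shift [0.06, -0.14, 0.06] turn [0.03, -0.06, 0.01]
sleeve [[-6.5, -12.6, 152.4], [0.9, 3.2, 162.6], [7.7, 15.1, 165.2]]
pad- [[-28.4, -10.3, 118.2], [-24.3, 10.2, 123.8], [-16.8, 14.9, 139.1]]
pad+ [[21.1, -0.2, 118.5], [25.7, 10.8, 123.0], [32.2, 15.1, 139.1]]
handles- [[-27.4, -13.7, 222.2], [-11.0, 2.6, 225.0], [-4.8, 13.1, 227.0]] handles+ [[9.4, -13.7, 222.2], [15.0, 2.9, 224.9], [31.6, 13.4, 227.0]]
lath - [[-14.4, 42.1, 59.2], [-8.7, 88.4, 60.7], [-3.0, 128.3, 62.0]]
```

View pics/w6.png

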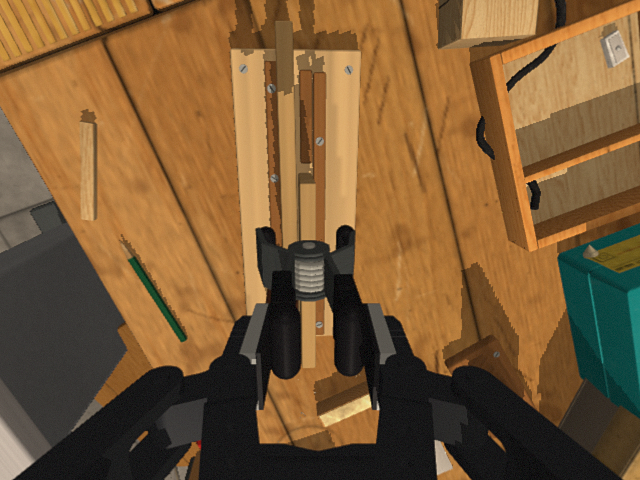

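The clamp hangs upright over the overlap (sleeve at (309,265)), centred about 1.9 mm on jig +x. Shift it about 3 mm to -x and descend most of the way.

Emit:
{"name": "jog_arm", "arguments": {
  "targets": [
    [[0, -0.12, 0], [0, 0, 0], 42],
    [[0, -0.12, 0.1], [0, 0, 0], 42],
    [[0, -0.15, 0.5], [0, 0, 0], 42],
    [[0, -0.19, 1], [0, 0, 0], 42],
    [[0, -0.22, 1.5], [0, 0, 0], 42],
    [[0, -0.25, 2], [0, 0, 0], 42],
    [[0, -0.28, 2.4], [0, 0, 0], 42],
    [[0, -0.28, 2.4], [0, 0, 0], 42]
  ]
}}

```text
time: 15.88
tool_pos: [0.519, 0.0989, 0.1449]
tool_rot: [0.026, 0.813, 0.582, 0.022]
contact_force: [-0.0, -0.4, -0.8]
gripper_width: 0.418
grasp_force: 11.4
```

```bash
python3 - <<'E'
from h import *
goj(1,-2,.132)
E
```

```text
at jig 0.5 -1.9 0.1449 F [-0.  -0.4 -0.8] w 0.418
shift [-0.01, -0.01, 0.51] turn [0.01, -0.05, 0.01]
```

Emit:
{"name": "jog_arm", "arguments": {
  "targets": [
    [[0, 0, 0.15], [0, 0, 0], 42],
    [[0, -0.01, 0.3], [0, 0, 0], 42],
    [[0, -0.02, 0.4], [0, 0, 0], 42],
    [[0, -0.02, 0.4], [0, 0, 0], 42]
  ]
}}

```text
time: 16.38
tool_pos: [0.5198, 0.0989, 0.1361]
tool_rot: [0.026, 0.813, 0.581, 0.023]
contact_force: [0.4, 0.7, -1.3]
gripper_width: 0.423
grasp_force: 11.4
```

Emit:
{"name": "jog_arm", "arguments": {
  "targets": [
    [[0, 0, 0.04], [0, 0, 0], 42],
    [[0, 0, 0.08], [0, 0, 0], 42],
    [[0, 0, 0.08], [0, 0, 0], 42]
  ]
}}

```text
time: 16.75
tool_pos: [0.52, 0.0989, 0.1342]
tool_rot: [0.026, 0.813, 0.581, 0.023]
contact_force: [-0.5, 0.8, -1.0]
gripper_width: 0.423
grasp_force: 11.4
```

Emit:
{"name": "jog_arm", "arguments": {
  "targets": [
    [[0, 0, 0.04], [0, 0, 0], 42],
    [[0, 0, 0.08], [0, 0, 0], 42],
    [[0, 0, 0.08], [0, 0, 0], 42]
  ]
}}

```text
time: 17.12
tool_pos: [0.5202, 0.0989, 0.1321]
tool_rot: [0.026, 0.813, 0.581, 0.023]
contact_force: [0.4, 0.0, -0.9]
gripper_width: 0.422
grasp_force: 11.4
```

Emit:
{"name": "jog_arm", "arguments": {
  "targets": [
    [[0, -0.01, 0.04], [0, 0, 0], 42],
    [[0, -0.01, 0.08], [0, 0, 0], 42],
    [[0, -0.01, 0.08], [0, 0, 0], 42]
  ]
}}

```text
time: 17.5
tool_pos: [0.5203, 0.099, 0.1306]
tool_rot: [0.026, 0.813, 0.581, 0.024]
contact_force: [-0.4, -0.2, 1.0]
gripper_width: 0.422
grasp_force: 11.6
```

Emit:
{"name": "jog_arm", "arguments": {
  "targets": [
    [[0, -0.01, 0.04], [0, 0, 0], 42],
    [[0, -0.01, 0.06], [0, 0, 0], 42],
    [[0, -0.01, 0.06], [0, 0, 0], 42]
  ]
}}

```text
time: 17.88
tool_pos: [0.5207, 0.0992, 0.1303]
tool_rot: [0.026, 0.813, 0.581, 0.024]
contact_force: [-3.0, 0.9, 6.0]
gripper_width: 0.422
grasp_force: 12.2
```

Emit:
{"name": "jog_arm", "arguments": {
  "targets": [
    [[0, 0, 0.04], [0, 0, 0], 42],
    [[0, 0, 0.06], [0, 0, 0], 42],
    [[0, 0, 0.06], [0, 0, 0], 42]
  ]
}}

```text
time: 18.25
tool_pos: [0.5217, 0.0992, 0.1299]
tool_rot: [0.027, 0.813, 0.581, 0.025]
contact_force: [-2.0, 1.3, 9.7]
gripper_width: 0.421
grasp_force: 12.5
```

Throat contact is at TCP z ≈ 0.1305, as predicted (0.129). Now release stepwise, following down.

Emit:
{"name": "jog_arm", "arguments": {
  "targets": [
    [[0, 0, 0.03], [0, 0, 0], 45],
    [[0, 0, 0.06], [0, 0, 0], 48],
    [[0, 0, 0.06], [0, 0, 0], 48]
  ]
}}

```text
time: 18.62
tool_pos: [0.5223, 0.0991, 0.1287]
tool_rot: [0.028, 0.813, 0.581, 0.026]
contact_force: [-1.4, 0.1, 9.4]
gripper_width: 0.483
grasp_force: 12.1
```

Emit:
{"name": "jog_arm", "arguments": {
  "targets": [
    [[0, 0, 0.04], [0, 0, 0], 51],
    [[0, 0, 0.08], [0, 0, 0], 54],
    [[0, 0, 0.08], [0, 0, 0], 54]
  ]
}}

```text
time: 19.0
tool_pos: [0.5228, 0.0992, 0.1271]
tool_rot: [0.028, 0.813, 0.581, 0.026]
contact_force: [0.2, 0.4, 9.8]
gripper_width: 0.541
grasp_force: 11.6
```

Force is stable near 10 N; continue the same way.

Emit:
{"name": "jog_arm", "arguments": {
  "targets": [
    [[0, 0, 0.03], [0, 0, 0], 57],
    [[0, 0, 0.07], [0, 0, 0], 60],
    [[0, 0, 0.07], [0, 0, 0], 60]
  ]
}}

```text
time: 19.38
tool_pos: [0.5228, 0.0991, 0.1251]
tool_rot: [0.028, 0.813, 0.581, 0.026]
contact_force: [-1.1, 0.7, 8.8]
gripper_width: 0.601
grasp_force: 10.3
```

Emit:
{"name": "jog_arm", "arguments": {
  "targets": [
    [[0, 0, 0.03], [0, 0, 0], 62],
    [[0, 0, 0.07], [0, 0, 0], 65],
    [[0, 0, 0.07], [0, 0, 0], 65]
  ]
}}

```text
time: 19.75
tool_pos: [0.5226, 0.0992, 0.1231]
tool_rot: [0.027, 0.813, 0.581, 0.026]
contact_force: [-0.9, 1.4, 9.3]
gripper_width: 0.644
grasp_force: 9.9
```

Emit:
{"name": "jog_arm", "arguments": {
  "targets": [
    [[0, 0, 0.03], [0, 0, 0], 67],
    [[0, 0, 0.05], [0, 0, 0], 68],
    [[0, 0, 0.05], [0, 0, 0], 68]
  ]
}}

```text
time: 20.12
tool_pos: [0.5227, 0.0991, 0.1218]
tool_rot: [0.027, 0.813, 0.581, 0.026]
contact_force: [0.3, 0.5, 8.1]
gripper_width: 0.679
grasp_force: 8.6
```

Emit:
{"name": "jog_arm", "arguments": {
  "targets": [
    [[0, 0, 0.02], [0, 0, 0], 69],
    [[0, 0, 0.03], [0, 0, 0], 70],
    [[0, 0, 0.03], [0, 0, 0], 70]
  ]
}}

```text
time: 20.5
tool_pos: [0.5226, 0.0991, 0.1208]
tool_rot: [0.027, 0.813, 0.581, 0.026]
contact_force: [-1.4, 1.0, 7.3]
gripper_width: 0.704
grasp_force: 6.3
```

Emit:
{"name": "jog_arm", "arguments": {
  "targets": [
    [[0, 0, 0.02], [0, 0, 0], 71],
    [[0, 0, 0.03], [0, 0, 0], 72],
    [[0, 0, 0.03], [0, 0, 0], 72]
  ]
}}

```text
time: 20.88
tool_pos: [0.5212, 0.0987, 0.1176]
tool_rot: [0.027, 0.813, 0.581, 0.024]
contact_force: [2.6, -0.2, 1.2]
gripper_width: 0.72
grasp_force: 1.1
```

Emit:
{"name": "jog_arm", "arguments": {
  "targets": [
    [[0, 0, 0.02], [0, 0, 0], 73],
    [[0, 0, 0.03], [0, 0, 0], 74],
    [[0, 0, 0.03], [0, 0, 0], 74]
  ]
}}

```text
time: 21.25
tool_pos: [0.5205, 0.0988, 0.1164]
tool_rot: [0.026, 0.813, 0.581, 0.023]
contact_force: [2.4, -0.6, 0.5]
gripper_width: 0.744
grasp_force: 0.6
```

Emit:
{"name": "jog_arm", "arguments": {
  "targets": [
    [[0, 0, 0], [0, 0, 0], 85],
    [[0, 0, 0], [0, 0, 0], 100],
    [[0, 0, 0], [0, 0, 0], 100],
    [[0, 0, 0], [0, 0, 0], 100],
    [[0, 0.03, -0.4], [0, 0, 0], 100],
    [[0, 0.07, -1], [0, 0, 0], 100]
  ]
}}

```text
time: 22.0
tool_pos: [0.5206, 0.0986, 0.1424]
tool_rot: [0.026, 0.813, 0.581, 0.023]
contact_force: [-0.3, 0.6, -0.3]
gripper_width: 1.0
grasp_force: 0.0
```

Emit:
{"name": "jog_arm", "arguments": {
  "targets": [
    [[0, 0.1, -1.5], [0, 0, 0], 100],
    [[0, 0.2, -3], [0.3, 0, 0], 100],
    [[1, 0.2, -4], [0.5, 0, 0], 100],
    [[1.7, 0.2, -4], [0.5, 0, 0], 100],
    [[1.7, 0.2, -4], [0.5, 0, 0], 100],
    [[1.7, 0.2, -4], [0.5, 0, 0], 100]
  ]
}}

```text
time: 22.75
tool_pos: [0.5312, 0.1385, 0.2403]
tool_rot: [-0.003, 0.813, 0.582, 0.002]
contact_force: [-0.6, 0.6, 0.6]
gripper_width: 1.002
grasp_force: 0.0
```

```bash
python3 - <<'E'
from h import *
s=state();im,d=grab_frame("wrist");W=cloud("wrist",d,s);cv2.imwrite("pics/w7.png",im[...,::-1])
g=np.load("jig.npz");J=np.dstack([(W[...,:2]-g["o"])@g["ex"],(W[...,:2]-g["o"])@g["ey"],W[...,2]])*1000
print(s["tool_pos"],s["contact_force"])
t=J[(abs(J[...,2]-61)<2.5)&(abs(J[...,0])<20)&(J[...,1]<190)&(J[...,1]>30)]
print("loose y end",np.percentile(t[:,1],[98,99.7]))
for y in (50,80,110,130):
    q=t[abs(t[:,1]-y)<4];print(y,np.percentile(q[:,0],[1,99]).round(1))
near=(abs(J[...,0])<45)&(abs(J[...,1])<25)
z=J[near&(J[...,2]>75)];h=z[z[:,2]>136];print("handles",np.percentile(h,[2,98],axis=0).round(1),cv2.minAreaRect(h[:,:2].astype(np.float32)))
p=z[(z[:,2]<100)&(abs(z[:,0])<5)];print("sleeve",np.percentile(p,[2,50,98],axis=0).round(1))
p=J[near&(J[...,2]>25)&(J[...,2]<58)];print("pads",np.percentile(p,[2,98],axis=0).round(1) if len(p) else None)
E
```

```text
[0.53122853 0.13851822 0.24028153] [-0.61894196  0.62096924  0.62182749]
loose y end [137.08363782 138.57400501]
50 [-11.8  -0.7]
80 [-11.6  -0.1]
110 [-11.4  -0.2]
130 [-11.3  -0.3]
handles [[-28.3 -12.5 138.8]
 [ 30.4  16.2 147.5]] ((1.1243724822998047, 0.9567604064941406), (31.461254119873047, 60.48796463012695), 89.4637222290039)
sleeve [[ -4.7 -10.9  77.1]
 [  0.2   4.5  87. ]
 [  4.4  17.   89.7]]
pads [[-22.9   3.   38.2]
 [ 23.1  16.8  55.7]]
```

View pics/w7.png

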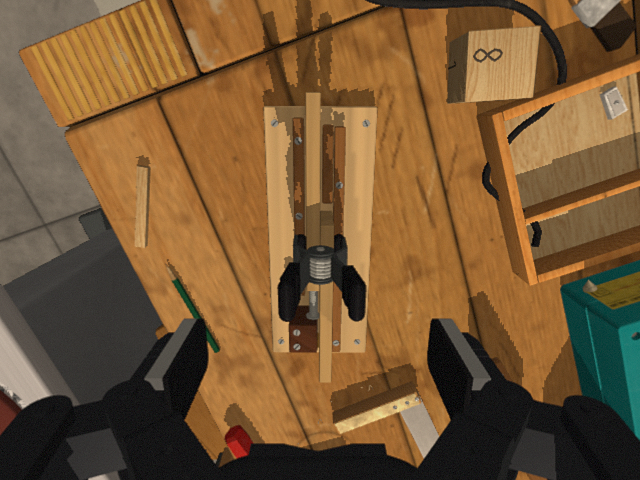

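```bash
python3 - <<'E'
from h import *
W=np.load("w3.npz")["W"];a=np.radians(14);ex=np.array([np.cos(a),np.sin(a)]);ey=np.array([-ex[1],ex[0]])
def stat(X,Y,Z,top,n):
    m=(abs(X)<4)&(abs(Y)<9)&(Z>top+.01)&(Z<top+.03)
    print(n,"sleeve-top: 50/75/90%%",(np.percentile(Z[m]-top,[50,75,90])*1000).round(2),m.sum())
D=W[...,:2]-np.array([.6578,-.1856]);X=D@ex;Y=D@ey;Z=W[...,2]
r=(abs(X)<7)&(Y>22)&(Y<50)&(abs(Z-.074)<.004);stat(X,Y,Z,np.median(Z[r]),"parked")
for k in range(3):
    s=state();im,d=grab_frame("wrist");W=cloud("wrist",d,s)
    g=np.load("jig.npz");D=W[...,:2]-g["o"];X=D@g["ex"];Y=D@g["ey"];Z=W[...,2]
    r=(abs(X-6)<4)&(Z>.06)&(Z<.072)&(Y<-30)&(Y>-120);top=np.median(Z[r]);stat(X,Y-2,Z,top,"now")
    print(top)
E
```

```text
return _methods._mean(a, axis=axis, dtype=dtype,
  ret = ret.dtype.type(ret / rcount)
Traceback (most recent call last):
IndexError: index -1 is out of bounds for axis 0 with size 0
```

```bash
python3 - <<'E'
from h import *
def sl(W,box,n,top):
    Z=W[box[0]:box[1],box[2]:box[3],2]*1000;Z=Z[np.isfinite(Z)];Z=Z[(Z>top+8)&(Z<top+35)]
    h=np.percentile(Z-top,[50,75,90,97]);print(n,round(top,2),h.round(2),len(Z))
W=np.load("w3.npz")["W"];print(W[160,315],W[228,315]);t=np.nanmedian(W[150:185,310:320,2])*1000
sl(W,(216,240,308,322),"parked",t)
for k in range(2):
    s=state();im,d=grab_frame("wrist");W=cloud("wrist",d,s)
    t=np.nanmedian(W[350:375,323:328,2])*1000;t2=np.nanmedian(W[228:236,322:328,2])*1000
    sl(W,(254,278,313,327),"now",t);print(t2)
E
```

```text
[ 0.6457632  -0.13231124  0.0748572 ] [ 0.65790592 -0.18380277  0.09532526]
parked 73.77 [21.79 22.38 23.05 23.75] 332
now 65.74 [21.39 22.03 22.85 23.58] 334
65.4830099956297
now 65.66 [21.51 22.27 23.09 23.71] 335
65.7108282546407
```

The sleeve stands 21.5 mm above the lath top, against 21.8 mm above the rail when parked, so the throat is seated. The lath is tight and still at the stop.

```bash
python3 -c "
from plant import *
print(job_done())"
```

```text
the job is handed in; nothing more can be done
None
```

The job is handed in at about 23 s of the 61 s allowed: the loose lath is at the stop screw, and the clamp is seated and released near mid-overlap, with the two laths pressed together.

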